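# Raise the barrier and push the tube rack into its lane

## Task

Push the counterweighted barrier bar up from underneath, smoothly and without flinging it, past its balance point so that it stays raised by itself. Then push the tube rack along the lane, under the raised bar, until it is fully home against the end stop. Only push with the fingers: do not lift or tip the rack, do not shove it at the bar before the bar is up, leave the bottles and the jar around it alone, and finish clear of everything.

Things in the scene. Friction and masses are not known exactly. Their poses are not given: they have to be found in the camera images.
- lane: Loading lane fixed to the bench: grey plate 290 x 128 mm, 6 mm thick, two aluminium side rails (inner faces 53 mm off the centre line, top 24 mm above the bench), open at the near end (x = -150 mm). Origin: on the bench surface, on the centre line, straight below the barrier bar. x axis along the lane, away from the robot (the way the rack is pushed), y left, z up.
- pivot (a point): Hinge axis of the barrier bar, parallel to the lane's x axis, at (0, +105, 105) mm in the lane's frame. Around it, left of the lane, a clear guard box (x = -31 to +31 mm, y = +82 to +194 mm, 180 mm high) shuts in the counterweight.
- bar_end (a point): Centre of the barrier bar's free end, 255 mm from the hinge axis. Straight aluminium bar 16 mm wide (along the lane), 24 mm deep, black rubber tip. Lowered it lies level across the lane, underside 93 mm above the bench; its last 86 mm stand out past the lane's right edge (y = -64 mm) over bare bench, where fingers can get under it.
- bar (a joint): Angle of the barrier bar in rad: 0 lowered and level (lower stop), growing as the free end goes up; upper stop at 1.48 (nearly upright). Its weight drives it back down below about 0.86 rad and on up to the upper stop above that. The pivot is damped; about 1 to 2 N at the free part lifts it slowly.
- rack_mid (a point): Centre of the loose tube rack, a 100 x 100 mm block 60 mm high, near and far faces flat, with nine capped tubes up to 96 mm above its underside; about 0.45 kg. It stands on the lane's plate (this point 36 mm above the bench), 3 mm play to each rail, on the near side of the bar, which blocks its tubes when lowered. Slides with a few newtons. x axis along the lane.
- stop (a point): Middle of the face of the end stop across the lane's far end, at x = +135 mm in the lane's frame; the stop is 40 mm high. With the rack fully home its far face touches this face and its centre is at x = +85 mm.
- bottle_a: Bystander: white bottle, 64 mm across, 150 mm high. Origin at the centre of its underside.
- bottle_b: Bystander: white bottle with a paper label, 56 mm across, 130 mm high. Origin at the centre of its underside.
- bottle_c: Bystander: white bottle, 60 mm across, 140 mm high, to the right of the lane. Origin at the centre of its underside.
- jar: Bystander: small white jar with a lid, 44 mm across, 60 mm high, on the bench to the right of the lane's far part. Origin at the centre of its underside.

How it is judged:
On the way, in this order (a step that is already met when the one before it is completed fails the run):
1. the barrier bar is raised past its balance point, to its upper stop (value of joint bar above 1.35 rad), for 0.3 s.
2. the rack is home against the end stop (x of rack_mid in the frame of lane between 0.077 and 0.095 m and y of rack_mid in the frame of lane between -0.012 and 0.012 m and z of rack_mid in the frame of lane below 0.042 m and angle between rack_mid's own z axis and vertical below 0.08 rad and value of joint bar above 1.35 rad), for 0.2 s.
At the end, for the whole second after the job is handed in: The bar stands at rest above 1.35 rad with nothing touching it, and the rack stands upright on the lane's plate between the rails, within 8 mm of the end stop (all of step 2 and velocity of joint bar between -0.05 and 0.05 rad/s).
It fails at once if the bar is flung up or drops fast (over 3 rad/s) (velocity of joint bar above 3 rad/s or velocity of joint bar below -3 rad/s).
It fails at once if the rack is lifted more than 10 mm or tipped (z of rack_mid in the frame of lane above 0.046 m or angle between rack_mid's own z axis and vertical above 0.25 rad).
It fails at once if the rack is shoved at the bar before the bar is up (x of rack_mid in the frame of lane above -0.05 m and value of joint bar below 1.1 rad).
It fails at once if a bottle or the jar is moved more than 20 mm or knocked over (distance of any of bottle_a, bottle_b, bottle_c, jar from where it was at the start of the episode above 0.02 m or angle between any of bottle_a, bottle_b, bottle_c, jar's own z axis and vertical above 0.3 rad).
It also fails if it takes over 58 s, if anything falls off the work surface, if the arm or the gripper's body presses on something with over 40 N, if the wrist force passes 120 N, or if a joint passes its speed limit or range.

## Robot

A 6-joint arm with a two-finger parallel gripper is mounted at the origin on the work surface. World frame = base frame: x ahead of the robot, y to its left, z up, the work surface at z = 0. Lengths are in m, angles in rad, forces in N, time in s.
With the tool pointing down it reaches from about 0.425 to 0.95 m from the base axis. Payload 3.5 kg.
Tool frame: the origin (TCP) lies between the finger pads; the fingertips stand 14 mm ahead of it and the grasp point (between the pads) lies 5 mm behind it; z points along the fingers, y is the direction in which the jaws open and shut (so a half turn about z gives the same grasp; the last joint's range is limited). The gripper opens to 85 mm and grips with 20 to 120 N. Pads are 22 mm wide; open, the fingers measure 114 mm over their backs; the gripper's body (76 mm by 85 mm) begins 54 mm behind the grasp point. The pads swing forward as they close: fully open they stand 13 mm farther back than shut.
Start: joints at [-1.342, 0.286, 1.577, -0, 1.279, -0.15], TCP at [0.25, -0.627, 0.245] pointing down, gripper open.
Joint ranges: [-2.77, 2.77], [-0.9, 2.22], [0.21, 2.48], [-1.53, 4.67], [0.24, 2.81], [-2.84, 2.84]. Speed limits (rad/s): [2.79, 2.79, 3.14, 3.14, 3.14, 3.14].

## Interface

Orientations are given as a unit quaternion [x, y, z, w].
In Python, from plant import ctrl gives the robot as it stands. The module is installed in compiled form; this text tells all that it offers.
- The arm moves only by the tool servo_tool, never from a script. Its argument "increments" is text: rows parted by semicolons, each of 7 numbers parted by spaces: the turn, a rotation vector about the tool's x, y, z in rad, then the shift along the tool's x, y, z in cm, then the finger opening in cm, from 0 to 8.54. In form: ax ay az dx dy dz claw; .... A call has 1 to 10 rows; each row is the pose to reach, as a shift and turn from the pose commanded when the call began, along the tool's axes at that moment; what a row does not reach only later rows make up. A row lasts 1/12 s, in which the tool goes at most 41.7 mm and 7.16 degrees, less where a joint would pass 70% of its speed; a pose out of reach is approached as far as the arm can. A call with a gripper value outside its range is refused whole. The fingers move at their own pace and stop on an object; "grip_force" is the grip in N (left out, the last holds). Time passes only in rows, so rows that repeat a pose let the fingers close. It gives the time, the measured TCP pose, the force and the opening at its end, in the units of the state.
- ctrl.get_state(): the state, without advancing time (a new reading comes with each control period).
- ctrl.read_camera(name): name is "scene" or "top"; returns (picture, depth): 480x640x3 uint8, red, green, blue; 480x640 float32, m along the optical axis (not along the pixel's ray), 0 where there is no reading.
- ctrl.camera_info(name): a dict with "camera_matrix" (3x3 intrinsics, pixels), "world_to_cam" (4x4, takes a point from world to camera coordinates). Camera axes: x right, y down, z forward; pixel columns grow to the right and rows downward; lengths in m; the calibration is good to about 2 mm. A picture is of the moment at which its call begins. camera_info takes no time and is no camera call.
- ctrl.sign_off(): hands the job in, once; it reports no verdict.
The state is a dict: "time": time; "qpos": joint angles; "dq": joint speeds; "joint_efforts": joint torques, N m; "eef_pos": TCP position; "tcp_rot": TCP orientation; "contact_force": force on the tool from outside, world axes, zero at the start; "wrist_torque": the same for the moment, N m; "opening": opening from 0.0 (shut) to 1.0 (fully open).
Only numpy, scipy, OpenCV 4.12 (cv2) and the standard library are available. Lean on these libraries where they do the work, as an engineer would, in place of code of your own. Each camera call takes 0.05 s, during which the arm holds its last target.

## Working session

There is one attempt and no reset: what is moved stays moved. The work goes in short steps, Python scripts to look and compute and a tool call to move; the robot and the scene stay as the last step left them, time stands still between calls to the robot, and variables do not carry over. Pictures are saved under pics/ and viewed, and the job is handed in when it is done.

Besides the shell and the picture viewer there is one more tool, called after "Request:" in YAML: its name, and indented under it one key for each argument. servo_tool: Moves the arm, as the interface text tells. Its arguments: {"type":"object","properties":{"increments":{"type":"string"},"grip_force":{"type":"number"}},"required":["increments"]}

```bash
mkdir -p pics; python3 - <<'E'
from plant import ctrl
import cv2,numpy as np
np.set_printoptions(precision=4,suppress=True)
s=ctrl.get_state();print(s)
for n in("scene","top"):
    p,d=ctrl.read_camera(n);i=ctrl.camera_info(n);print(n,i)
    cv2.imwrite(f"pics/{n}0.png",p[:,:,::-1]);np.savez(f"{n}0.npz",p=p,d=d,K=i["camera_matrix"],T=i["world_to_cam"])
E
```

```text
{'time': 0.0, 'qpos': array([-1.342 ,  0.2872,  1.5782,  0.    ,  1.2786, -0.15  ]), 'dq': array([-0.001 , -0.0021,  0.0002,  0.    ,  0.0012, -0.    ]), 'joint_efforts': array([ -0.0006, -40.5979, -29.2628,  -0.0001,   0.0057,  -0.    ]), 'eef_pos': array([ 0.2495, -0.6265,  0.2439]), 'tcp_rot': array([ 0.9821,  0.1883, -0.    , -0.0012]), 'contact_force': array([-0.9499, -0.1434, -0.1338]), 'wrist_torque': array([ 0.0448, -0.0378,  0.0102]), 'opening': 0.9956948718701493}
scene {'camera_matrix': array([[518.7584,   0.    , 318.5202],
       [  0.    , 518.7584, 248.645 ],
       [  0.    ,   0.    ,   1.    ]]), 'world_to_cam': array([[ 0.8036,  0.595 , -0.011 , -0.4703],
       [ 0.3761, -0.5222, -0.7654, -0.1408],
       [-0.4612,  0.6109, -0.6435,  1.4719],
       [ 0.    ,  0.    ,  0.    ,  1.    ]])}
top {'camera_matrix': array([[466.8888,   0.    , 320.8675],
       [  0.    , 466.8888, 239.9704],
       [  0.    ,   0.    ,   1.    ]]), 'world_to_cam': array([[-0.0976, -0.9952, -0.0023,  0.0564],
       [-0.9744,  0.096 , -0.2035,  0.5973],
       [ 0.2027, -0.0176, -0.9791,  0.9523],
       [ 0.    ,  0.    ,  0.    ,  1.    ]])}
```

View pics/scene0.png

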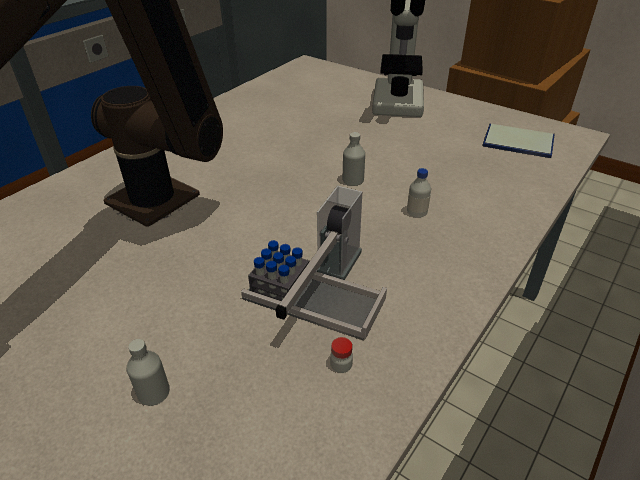

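View pics/top0.png

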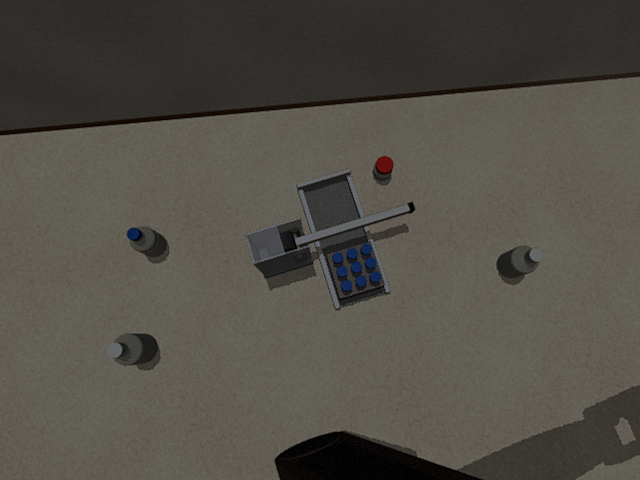

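The bar lies level across the lane, with its rubber tip at scene (281,312) and top (411,208). The rack's blue caps are around top (357,268), the jar is at top (384,165), and bottle_c is at top (525,258). Next I'll measure these.

```bash
cat > h.py <<'E'
import numpy as np,cv2
np.set_printoptions(precision=4,suppress=True)
def load(n):
    z=np.load(n+".npz");return z["p"],z["d"],z["K"],z["T"]
def dep(us,vs,d,K,T):
    x=np.stack([(us-K[0,2])/K[0,0]*d,(vs-K[1,2])/K[1,1]*d,d],-1)
    return (x-T[:3,3])@T[:3,:3]
def plane(u,v,z,K,T):
    r=np.array([(u-K[0,2])/K[0,0],(v-K[1,2])/K[1,1],1])@T[:3,:3]; o=-T[:3,3]@T[:3,:3]
    return o+r*(z-o[2])/r[2]
def cloud(n):
    p,d,K,T=load(n); v,u=np.mgrid[:480,:640]
    P=dep(u.astype(float),v.astype(float),d,K,T); P[d==0]=np.nan
    return p,P
E
python3 - <<'E'
from h import *
for n in("scene0","top0"):
    p,P=cloud(n);_,_,K,T=load(n)
    hsv=cv2.cvtColor(p,cv2.COLOR_RGB2HSV)
    blue=((hsv[...,0]>105)&(hsv[...,0]<130)&(hsv[...,1]>150)&(hsv[...,2]>60)).astype(np.uint8)
    k,l,st,c=cv2.connectedComponentsWithStats(blue)
    for i in range(1,k):
        if 15<st[i,4]<600:
            q=P[l==i]; print(n,'blue',c[i],st[i,4],np.nanmedian(q,0), 'plane',plane(*c[i],0.1,K,T))
    red=((hsv[...,0]<6)|(hsv[...,0]>174))&(hsv[...,1]>180)&(hsv[...,2]>100)
    k,l,st,c=cv2.connectedComponentsWithStats(red.astype(np.uint8))
    for i in range(1,k):
        if st[i,4]>60: print(n,'red',c[i],st[i,4],np.nanmedian(P[l==i],0))
    # points of height classes
    z=P[...,2]; 
    m=(z>0.108)&(z<0.125)&(P[...,0]>.4)&(P[...,0]<.9)&(abs(P[...,1])<.35)
    k,l,st,c=cv2.connectedComponentsWithStats(m.astype(np.uint8))
    for i in range(1,k):
        if st[i,4]>80:
            q=P[l==i];r=cv2.minAreaRect(q[:,:2].astype(np.float32));print(n,'barz',c[i],st[i],q.mean(0),cv2.boxPoints(r).tolist(), np.median(q[:,2]))
    m=(z>0.018)&(z<0.03)&(P[...,0]>.4)&(P[...,0]<.95)&(abs(P[...,1])<.35)
    k,l,st,c=cv2.connectedComponentsWithStats(m.astype(np.uint8))
    for i in range(1,k):
        if st[i,4]>60:
            q=P[l==i];f=cv2.fitLine(q[:,:2].astype(np.float32),cv2.DIST_HUBER,0,.01,.01).ravel();print(n,'rail',c[i],st[i],f,np.degrees(np.arctan2(f[1],f[0])),np.percentile(q,[1,99],axis=0).ravel())
E
```

```text
scene0 blue [422.475 170.9  ] 40 [0.6384 0.3767 0.1319] plane [0.6168 0.4248 0.1   ]
scene0 blue [272.7451 243.5686] 51 [ 0.4945 -0.0444  0.104 ] plane [ 0.4903 -0.0414  0.1   ]
scene0 blue [284.6604 247.0189] 53 [ 0.5221 -0.0389  0.1038] plane [ 0.5195 -0.0352  0.1   ]
scene0 blue [265.8036 251.7679] 56 [ 0.4992 -0.0753  0.1042] plane [ 0.4963 -0.0719  0.1   ]
scene0 blue [296.7407 250.7963] 54 [ 0.5521 -0.0332  0.1034] plane [ 0.5492 -0.0297  0.1   ]
scene0 blue [277.931  255.2931] 58 [ 0.5283 -0.069   0.1044] plane [ 0.5255 -0.0654  0.1   ]
scene0 blue [258.6271 260.3729] 59 [ 0.5058 -0.1065  0.1041] plane [ 0.5025 -0.1025  0.1   ]
scene0 blue [290.254  259.1746] 63 [ 0.5576 -0.0631  0.1042] plane [ 0.5552 -0.0597  0.1   ]
scene0 blue [270.9206 264.0635] 63 [ 0.5347 -0.0987  0.1035] plane [ 0.5317 -0.0961  0.1   ]
scene0 blue [283.4762 268.0159] 63 [ 0.5645 -0.0937  0.1037] plane [ 0.5614 -0.0901  0.1   ]
scene0 red [341.5709 345.311 ] 254 [ 0.7606 -0.1626  0.0618]
scene0 barz [312.8982 263.906 ] [ 276  214   85  101 1149] [ 0.6148 -0.0533  0.1174] [[0.5478174686431885, 0.13099279
[... 1809 characters left out ...]
.8068 223.814 ] [ 284  201  131   47 1118] [ 0.6166 -0.0644  0.1169] [[0.5766310095787048, 0.06393515318632126], [0.6313713192939758, -0.2029222995042801], [0.6707060933113098, -0.19485357403755188], [0.6159657835960388, 0.07200388610363007]] 0.11725525720775004
top0 rail [329.3509 199.4434] [297 173  68  60 530] [ 0.179  -0.9839  0.7005 -0.0317] -79.689766 [ 0.6317 -0.1037  0.0187  0.7566  0.0377  0.0296]
top0 rail [376.6255 257.7191] [363 225  27  68 267] [ 0.9773  0.2117  0.5742 -0.119 ] 12.220856 [ 0.4791 -0.1417  0.0188  0.6294 -0.1028  0.0281]
top0 rail [326.5746 274.2169] [314 240  26  69 355] [ 0.9786  0.2056  0.5295 -0.0079] 11.86614 [ 0.4556 -0.0267  0.0198  0.606   0.011   0.0287]
```

```bash
cat >> h.py <<'E'
YAW=0.205
def setlane(y,a,b):
    d=np.array([np.cos(y),np.sin(y)]);n=np.array([-d[1],d[0]]);return a*d+b*n,d,n
E
python3 - <<'E'
from h import *
p,P=cloud("top0");z=P[...,2]
m=(z>0.110)&(z<0.123)&(P[...,0]>.57)&(P[...,0]<.7)&(P[...,1]>-.22)&(P[...,1]<.03)
q=P[m]
f=cv2.fitLine(q[:,:2].astype(np.float32),cv2.DIST_HUBER,0,.01,.01).ravel();print('bar top dir',f,np.arctan2(f[0],-f[1])if f[1]<0 else np.arctan2(-f[0],f[1]),len(q),np.median(q[:,2]))
t=(q[:,:2]-f[2:])@f[:2];print('extent',f[2:]+f[:2]*t.min(),f[2:]+f[:2]*t.max(), 'width',np.percentile(np.abs((q[:,:2]-f[2:])@[-f[1],f[0]]),95))
def end(n,px):
    p,d,K,T=load(n);return plane(*px,0.117,K,T)
# black rubber tip
for n,b in(("top0",(400,195,425,220)),("scene0",(270,300,295,322))):
    p,P=cloud(n);_,_,K,T=load(n)
    dk=(p.max(2)<40);mm=np.zeros_like(dk);mm[b[1]:b[3],b[0]:b[2]]=dk[b[1]:b[3],b[0]:b[2]]
    k,l,st,c=cv2.connectedComponentsWithStats(mm.astype(np.uint8))
    i=1+st[1:,4].argmax();print(n,'tip',c[i],st[i],np.nanmedian(P[l==i],0),plane(*c[i],.112,K,T))
for n,Y in(('yaw .205',.205),):
    d=np.array([np.cos(Y),np.sin(Y)]);nn=np.array([-d[1],d[0]])
    for k,v in dict(rack=(.5285,-.0685),barc=f[2:],jar=(.7606,-.1626),railR=(.5742,-.119),railL=(.5295,-.0079)).items():
        print(k,np.dot(v,d),np.dot(v,nn))
# bottles
for n in('top0','scene0'):
    p,P=cloud(n);z=P[...,2]
    m=((z>0.05)&(z<.15)&(P[...,0]>.2)&(P[...,0]<.95)).astype(np.uint8)
    k,l,st,c=cv2.connectedComponentsWithStats(m)
    for i in range(1,k):
        if st[i,4]>100:print(n,c[i],st[i,4],np.median(P[l==i],0),np.percentile(P[l==i],[2,98],axis=0).ravel())
E
```

```text
bar top dir [ 0.2049 -0.9788  0.6195 -0.085 ] 0.20637485 916 0.11727314617774556
extent [0.5952 0.0309] [ 0.6437 -0.2004] width 0.007878657056984248
top0 tip [409.6167 208.1667] [400 202  15  13  60] [ 0.6382 -0.1939  0.1166] [ 0.6389 -0.1926  0.112 ]
scene0 tip [280.2222 311.5333] [270 305  17  14 135] [ 0.6444 -0.1983  0.1106] [ 0.6434 -0.1984  0.112 ]
rack 0.5034893798650811 -0.17465092144926125
barc 0.5892317249344262 -0.20935270093385047
jar 0.7115737646250186 -0.31402849790644566
railR 0.5379523252824312 -0.23339652037514463
railL 0.5168046107398302 -0.11552339294728402
top0 [383.7052 164.1315] 251 [ 0.7601 -0.1597  0.0604] [ 0.7426 -0.1779  0.0526  0.7789 -0.1421  0.0643]
top0 [342.975  225.4472] 1440 [ 0.6151 -0.045   0.1172] [ 0.5799 -0.194   0.0947  0.645   0.0683  0.1473]
top0 [143.1264 238.6889] 704 [0.6314 0.3687 0.0909] [0.6114 0.3512 0.052  0.6599 0.3965 0.1319]
top0 [354.5889 269.2779] 2199 [ 0.5256 -0.0656  0.0686] [ 0.4786 -0.1172  0.0628  0.5781 -0.0176  0.105 ]
top0 [522.0208 259.2457] 867 [ 0.5098 -0.4096  0.0986] [ 0.4854 -0.4353  0.0542  0.5389 -0.3925  0.1424]
[... 207 characters left out ...]
75  26.2637] 3731 [0.5406 1.652  0.0986] [0.2163 1.6185 0.052  0.7603 2.3125 0.1478]
scene0 [401.8344  90.6354] 1045 [0.2803 0.8962 0.0546] [0.2051 0.8285 0.0503 0.3579 1.0577 0.1142]
scene0 [353.649 156.087] 621 [0.4204 0.3909 0.0952] [0.3878 0.3753 0.0514 0.4408 0.4186 0.1459]
scene0 [419.9859 187.7289] 568 [0.6437 0.3642 0.0875] [0.6166 0.3488 0.0512 0.6642 0.3869 0.133 ]
scene0 [303.6895 258.7334] 4213 [ 0.5761 -0.0551  0.1036] [ 0.4929 -0.1968  0.0598  0.6453  0.131   0.1464]
scene0 [341.2977 346.7861] 346 [ 0.7621 -0.1654  0.0613] [ 0.7427 -0.181   0.0506  0.7789 -0.1445  0.0641]
scene0 [143.9337 366.7368] 1417 [ 0.5258 -0.4298  0.0964] [ 0.5008 -0.4517  0.0529  0.5417 -0.4004  0.143 ]
```

```bash
cat >> h.py <<'E'
from scipy.spatial.transform import Rotation as Ro
Y=0.206; O=np.array([.6125,-.0503,0]); D=np.array([np.cos(Y),np.sin(Y),0]);N=np.array([-D[1],D[0],0]);Z=np.array([0,0,1.])
def L2W(p): p=np.asarray(p,float)/1000; return O+p[0]*D+p[1]*N+p[2]*Z
def W2L(w): w=np.asarray(w)-O; return 1000*np.array([w@D,w@N,w@Z])
def rot(phi,psi=0):
    a=Y+psi; x=np.array([np.cos(a),np.sin(a),0]); R0=np.stack([x,np.cross(-Z,x),-Z],1)
    return Ro.from_matrix(R0)*Ro.from_euler('y',phi)
def inc(tip,phi,psi,cur):   # tip = fingertip centre, lane mm ; cur=(pos,quat)
    R=rot(phi,psi);tcp=L2W(tip)-R.as_matrix()[:,2]*.014
    Rc=Ro.from_quat(cur[1]); return np.r_[(Rc.inv()*R).as_rotvec(),Rc.inv().apply(tcp-np.asarray(cur[0]))*100]
def cur():
    from plant import ctrl
    s=ctrl.get_state();R=Ro.from_quat(s['tcp_rot']);f=R.as_matrix()[:,2]
    print('t',round(s['time'],2),'tip lane mm',W2L(s['eef_pos']+.014*f).round(1),'tilt',np.degrees(np.arccos(-f[2])).round(1),'psi',np.degrees(np.arctan2(f@N,f@D)).round(1),'F',s['contact_force'].round(1),'q',s['qpos'].round(2),'open',round(s['opening'],2))
    return s['eef_pos'],s['tcp_rot']
E
python3 - <<'E'
from h import *
c=cur()
for phi in (0,45,55):print(phi,inc((-100,-115,180),np.radians(phi),0,c))
E
```

```text
t 0.1 tip lane mm [-473.2 -489.8  230.1] tilt 0.1 psi 90.4 F [-0.3  0.8  0.4] q [-1.34  0.29  1.58  0.    1.28 -0.15] open 1.0
0 [ -0.0021  -0.0002   0.1728  43.2051 -30.5011   5.0866]
45 [ -0.0699   0.7832   0.163   42.2298 -30.6705   5.4967]
55 [ -0.0849   0.9573   0.1583  42.0752 -30.6971   5.6836]
```

Request:
servo_tool:
  increments: "-0.07 0.78 0.16 42.2 -30.7 5.0 0; -0.07 0.78 0.16 42.2 -30.7 5.0 0; -0.07 0.78 0.16 42.2 -30.7 5.0 0; -0.07 0.78 0.16 42.2 -30.7 5.0 0; -0.07 0.78 0.16 42.2 -30.7 5.0 0; -0.07 0.78 0.16 42.2 -30.7 5.0 0; -0.07 0.78 0.16 42.2 -30.7 5.0 0; -0.07 0.78 0.16 42.2 -30.7 5.0 0; -0.07 0.78 0.16 42.2 -30.7 5.0 0; -0.07 0.78 0.16 42.2 -30.7 5.0 0"

```text
time: 0.93
eef_pos: [0.4711, -0.2746, 0.2047]
tcp_rot: [0.92, 0.096, 0.379, -0.038]
contact_force: [1.1, -1.2, 0.3]
opening: -0.003
```

```bash
python3 - <<'E'
from h import *
c=cur()
for t in((-100,-115,180),(-90,-115,65)):
  for phi in (45,60):print(phi,inc(t,np.radians(phi),0,c))
E
```

```text
t 0.93 tip lane mm [-174.4 -190.7  194.8] tilt 44.8 psi -0.1 F [ 1.1 -1.2  0.3] q [-1.02 -0.13  2.23  0.93  0.97 -0.18] open -0.0
45 [ 0.0011  0.0035  0.0026  4.2533 -7.5642  6.2861]
60 [ 0.0008  0.2653  0.0027  3.8911 -7.5652  6.3351]
45 [ 0.0011  0.0035  0.0026 -3.1403 -7.5932 15.1509]
60 [ 0.0008  0.2653  0.0027 -3.5025 -7.5942 15.1998]
```

```bash
python3 - <<'E'
from h import *
c=cur()
print(inc((-65,-118,62),np.radians(52),0,c))
E
```

```text
t 0.93 tip lane mm [-174.4 -190.7  194.8] tilt 44.8 psi -0.1 F [ 1.1 -1.2  0.3] q [-1.02 -0.13  2.23  0.93  0.97 -0.18] open -0.0
[ 0.001   0.1257  0.0026 -1.7491 -7.2918 17.1367]
```

Request:
servo_tool:
  increments: "0 0.12 0 -1.7 -7.3 17.1 0; 0 0.12 0 -1.7 -7.3 17.1 0; 0 0.12 0 -1.7 -7.3 17.1 0; 0 0.12 0 -1.7 -7.3 17.1 0; 0 0.12 0 -1.7 -7.3 17.1 0; 0 0.12 0 -1.7 -7.3 17.1 0; 0 0.12 0 -1.7 -7.3 17.1 0"

```text
time: 1.52
eef_pos: [0.5616, -0.1813, 0.0702]
tcp_rot: [0.895, 0.095, 0.433, -0.046]
contact_force: [0.1, -0.0, 0.8]
opening: 0.0
```

```bash
python3 - <<'E'
from h import *
c=cur()
print(inc((5,-118,57),np.radians(52),0,c))
from plant import ctrl
p,d=ctrl.read_camera("scene");cv2.imwrite("pics/s1.png",p[:,:,::-1])
E
```

```text
t 1.52 tip lane mm [ -65.7 -117.7   61.5] tilt 51.6 psi 0.2 F [ 0.1 -0.   0.8] q [-0.75  0.19  2.27  1.5   0.7  -0.64] open 0.0
[-0.0034  0.0077  0.0031  4.0258  0.0532  5.8159]
```

View pics/s1.png

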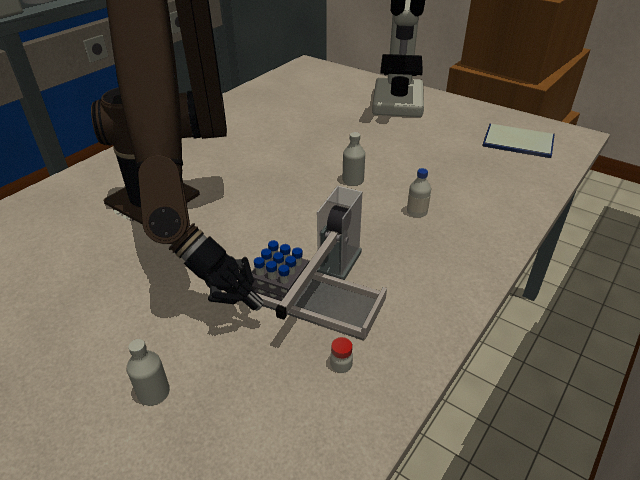

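The closed fingers (about scene (258,298)) are behind the bar, beyond the lane's right edge and clear of the rack. Next I slide them under the bar.

Request:
servo_tool:
  increments: "0 0 0 1.0 0 1.45 0; 0 0 0 2.0 0 2.9 0; 0 0 0 3.0 0 4.35 0; 0 0 0 4.0 0 5.8 0; 0 0 0 4.0 0 5.8 0"

```text
time: 1.98
eef_pos: [0.6338, -0.1705, 0.0711]
tcp_rot: [0.894, 0.095, 0.436, -0.042]
contact_force: [-0.4, -0.9, 1.5]
opening: 0.004
```

```bash
python3 - <<'E'
from h import *
c=cur()
def tipfor(th,s=205,phi=52,x=5,lead=0):
    # corner of finger on underside; top face z at bar near edge
    y=105-s*np.cos(th)-12*np.sin(th); z=105+s*np.sin(th)-12*np.cos(th)
    return (x,y-15,z-24)   # finger centre
for th in (0.02,.1,.2,.3,.4,.5): print(th,np.round(tipfor(th),0),inc(tipfor(th),np.radians(52),0,c).round(2)[3:])
from plant import ctrl
p,d=ctrl.read_camera("scene");cv2.imwrite("pics/s2.png",cv2.resize(p[200:380,180:420,::-1],None,fx=3,fy=3))
E
```

```text
t 1.98 tip lane mm [   7.3 -122.1   62.4] tilt 52.0 psi -0.2 F [-0.4 -0.9  1.5] q [-0.63  0.3   2.13  1.57  0.62 -0.61] open 0.0
0.02 [   5. -115.   73.] [ 0.7  -0.68 -0.84]
0.1 [   5. -115.   90.] [ 2.   -0.66 -1.85]
0.2 [   5. -113.  110.] [ 3.61 -0.84 -3.11]
0.3 [   5. -109.  130.] [ 5.2  -1.21 -4.35]
0.4 [   5. -103.  150.] [ 6.75 -1.78 -5.57]
0.5 [  5. -96. 169.] [ 8.25 -2.55 -6.74]
```

View pics/s2.png

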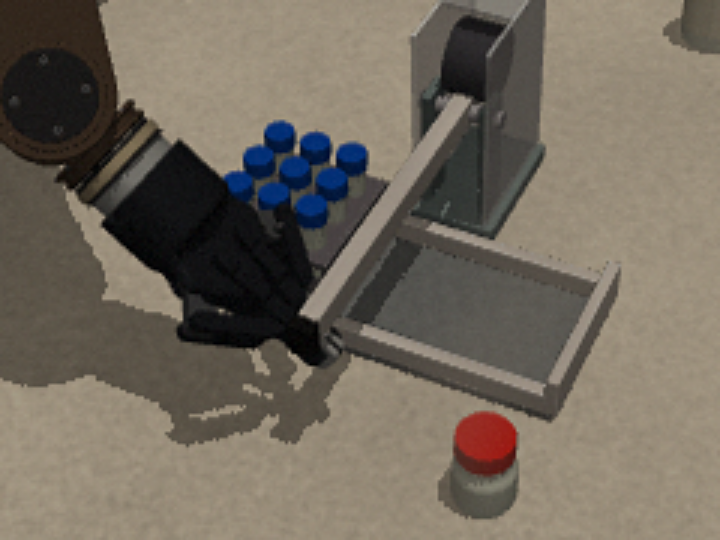

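The fingertips are under the bar's free end, around (325,345) in the crop, and the knuckles are clear of the rack. I'll lift slowly along the bar's arc.

Request:
servo_tool:
  increments: "0 0 0 0.5 0 -0.4 0; 0 0 0 1.0 0 -0.8 0; 0 0 0 1.6 0 -1.2 0; 0 0 0 2.2 0 -1.7 0; 0 0 0 2.8 -0.1 -2.2 0; 0 0 0 3.5 -0.2 -2.7 0; 0 0 0 4.1 -0.3 -3.2 0; 0 0 0 4.7 -0.4 -3.7 0; 0 0 0 5.4 -0.5 -4.2 0; 0 0 0 5.8 -0.6 -4.55 0"

```text
time: 2.87
eef_pos: [0.629, -0.1629, 0.1425]
tcp_rot: [0.895, 0.094, 0.434, -0.043]
contact_force: [-0.9, -0.3, -0.7]
opening: 0.001
```

```bash
cat >> h.py <<'E'
def arc(th,x=5,s=212): return (x,-122+s*(1-np.cos(th))-12*np.sin(th),71+s*np.sin(th)+12*(1-np.cos(th)))
E
python3 - <<'E'
from h import *
c=cur()
for th in np.arange(.3,1.21,.1): print(th.round(1),np.round(arc(th),0),inc(arc(th),np.radians(52),0,c).round(2))
from plant import ctrl
p,d=ctrl.read_camera("scene");cv2.imwrite("pics/s3.png",cv2.resize(p[200:380,180:420,::-1],None,fx=3,fy=3))
E
```

```text
t 2.87 tip lane mm [   4.1 -113.6  133.8] tilt 51.7 psi -0.1 F [-0.9 -0.3 -0.7] q [-0.63  0.14  2.15  1.36  0.63 -0.35] open 0.0
0.3 [   5. -116.  134.] [0.   0.01 0.   0.08 0.25 0.04]
0.4 [   5. -110.  155.] [ 0.    0.01  0.    1.67 -0.36 -1.22]
0.5 [   5. -102.  174.] [ 0.    0.01  0.    3.22 -1.16 -2.43]
0.6 [  5. -92. 193.] [ 0.    0.01  0.    4.69 -2.16 -3.59]
0.7 [  5. -80. 210.] [ 0.    0.01  0.    6.07 -3.33 -4.68]
0.8 [  5. -66. 227.] [ 0.    0.01  0.    7.36 -4.68 -5.7 ]
0.9 [  5. -51. 242.] [ 0.    0.01  0.    8.54 -6.19 -6.62]
1.0 [  5. -35. 255.] [ 0.    0.01  0.    9.59 -7.84 -7.45]
1.1 [  5. -17. 266.] [ 0.    0.01  0.   10.51 -9.61 -8.17]
1.2 [  5.   2. 276.] [  0.     0.01   0.    11.28 -11.49  -8.78]
```

View pics/s3.png

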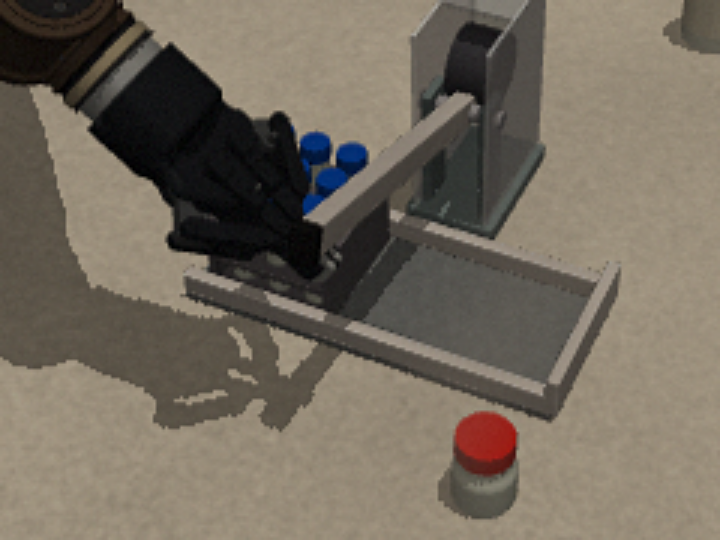

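The bar is rising on the fingers, now at about 0.3 rad, with the fingertips still well under it and the rack undisturbed.

Request:
servo_tool:
  increments: "0 0 0 0.7 0 -0.5 0; 0 0 0 1.35 -0.25 -1.0 0; 0 0 0 2.0 -0.5 -1.45 0; 0 0 0 2.6 -0.85 -1.95 0; 0 0 0 3.2 -1.15 -2.4 0; 0 0 0 3.8 -1.55 -2.9 0; 0 0 0 4.4 -1.95 -3.35 0; 0 0 0 5.0 -2.4 -3.8 0; 0 0 0 5.5 -2.85 -4.25 0; 0 0 0 6.05 -3.3 -4.7 0"

```text
time: 3.75
eef_pos: [0.623, -0.1298, 0.2181]
tcp_rot: [0.895, 0.094, 0.434, -0.043]
contact_force: [0.5, -0.2, -0.7]
opening: 0.001
```

```bash
python3 - <<'E'
from h import *
c=cur()
for th in np.arange(.7,1.31,.1): print(th.round(1),np.round(arc(th),0),inc(arc(th),np.radians(52),0,c).round(2))
from plant import ctrl
p,d=ctrl.read_camera("scene");cv2.imwrite("pics/s4.png",cv2.resize(p[140:340,180:420,::-1],None,fx=3,fy=3))
E
```

```text
t 3.75 tip lane mm [  5.  -80.  209.4] tilt 51.7 psi -0.1 F [ 0.5 -0.2 -0.7] q [-0.58 -0.03  2.16  1.17  0.64 -0.07] open 0.0
0.7 [  5. -80. 210.] [ 0.    0.01  0.    0.07 -0.01 -0.06]
0.8 [  5. -66. 227.] [ 0.    0.01  0.    1.36 -1.36 -1.08]
0.9 [  5. -51. 242.] [ 0.    0.01  0.    2.53 -2.87 -2.  ]
1.0 [  5. -35. 255.] [ 0.    0.01  0.    3.58 -4.52 -2.83]
1.1 [  5. -17. 266.] [ 0.    0.01  0.    4.5  -6.29 -3.55]
1.2 [  5.   2. 276.] [ 0.    0.01  0.    5.27 -8.17 -4.15]
1.3 [  5.  22. 284.] [  0.     0.01   0.     5.89 -10.14  -4.64]
```

View pics/s4.png

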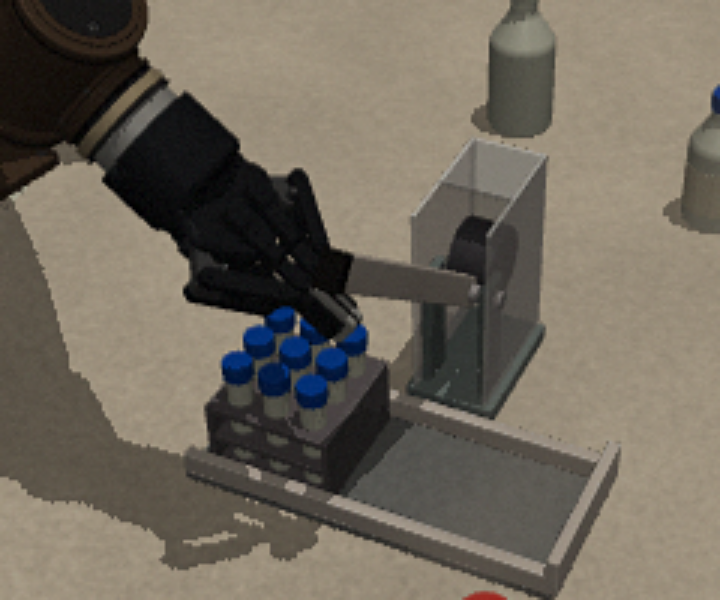

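The bar is at about 0.7 rad and the fingers hold it near the rubber tip. I'll carry on past the balance point.

Request:
servo_tool:
  increments: "0 0 0 0.55 -0.6 -0.45 0; 0 0 0 1.1 -1.15 -0.85 0; 0 0 0 1.6 -1.75 -1.25 0; 0 0 0 2.05 -2.35 -1.6 0; 0 0 0 2.5 -3.0 -2.0 0; 0 0 0 2.95 -3.7 -2.3 0; 0 0 0 3.35 -4.4 -2.65 0; 0 0 0 3.75 -5.1 -2.95 0; 0 0 0 4.1 -5.8 -3.25 0; 0 0 0 4.45 -6.5 -3.5 0"

```text
time: 4.63
eef_pos: [0.6098, -0.0657, 0.2743]
tcp_rot: [0.895, 0.094, 0.434, -0.044]
contact_force: [-0.0, -0.1, -0.3]
opening: 0.0
```

```bash
python3 - <<'E'
from h import *
c=cur()
for th in np.arange(1.1,1.41,.1): print(th.round(1),np.round(arc(th),0),inc(arc(th),np.radians(52),0,c).round(2))
from plant import ctrl
p,d=ctrl.read_camera("scene");cv2.imwrite("pics/s5.png",cv2.resize(p[120:320,180:420,::-1],None,fx=3,fy=3))
E
```

```text
t 4.63 tip lane mm [  5.2 -14.5 265.6] tilt 51.7 psi -0.0 F [-0.  -0.1 -0.3] q [-0.47 -0.19  2.19  1.    0.62  0.2 ] open 0.0
1.1 [  5. -17. 266.] [ 0.    0.01  0.    0.05  0.23 -0.07]
1.2 [  5.   2. 276.] [ 0.    0.01  0.    0.82 -1.65 -0.67]
1.3 [  5.  22. 284.] [ 0.    0.01  0.    1.44 -3.62 -1.16]
1.4 [  5.  42. 290.] [ 0.    0.01  0.    1.91 -5.66 -1.52]
```

View pics/s5.png

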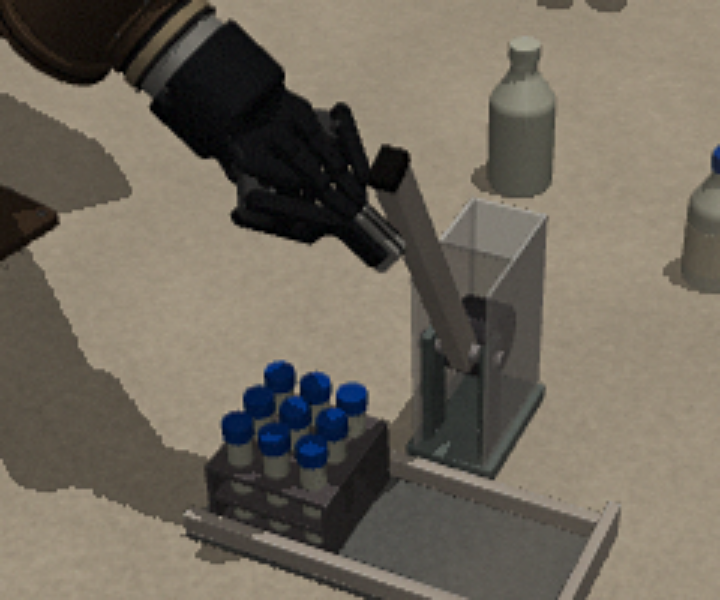

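The bar is well past its balance point at about 1.15 rad. I'll follow it a little further, then back off to the right and towards the robot.

Request:
servo_tool:
  increments: "0 0 0 0.25 -0.5 -0.2 0; 0 0 0 0.5 -1.0 -0.4 0; 0 0 0 0.8 -1.7 -0.65 0; 0 0 0 0.8 -1.7 -0.65 0; 0 0 0 0.6 0.0 -0.5 0; 0 0 0 0.4 2.5 -0.4 0; 0 0 0 0 3.5 -2.5 0; 0 0 0 -1.0 3.5 -5.5 0; 0 0 0 -2.0 3.5 -8.5 0; 0 0 0 -2.0 3.5 -8.5 0"

```text
time: 5.52
eef_pos: [0.5383, -0.1179, 0.3133]
tcp_rot: [0.895, 0.094, 0.435, -0.042]
contact_force: [0.7, 0.0, 0.8]
opening: 0.001
```

```bash
python3 - <<'E'
from h import *
c=cur()
from plant import ctrl
for n in('scene','top'):
    p,d=ctrl.read_camera(n);i=ctrl.camera_info(n);np.savez(f"{n}6.npz",p=p,d=d,K=i["camera_matrix"],T=i["world_to_cam"])
    cv2.imwrite(f"pics/{n}6.png",p[:,:,::-1])
print(inc((-165,0,200),0,0,c),inc((-165,0,200),np.radians(20),0,c))
E
```

```text
t 5.52 tip lane mm [-75.4 -51.  304.7] tilt 51.8 psi -0.3 F [0.7 0.  0.8] q [-0.67 -0.38  2.26  0.94  0.84  0.18] open 0.0
[  0.0066  -0.9045   0.003  -12.6373  -5.1652  -0.0602] [  0.0059  -0.5555   0.004  -12.9996  -5.1657  -0.3844]
```

View pics/scene6.png

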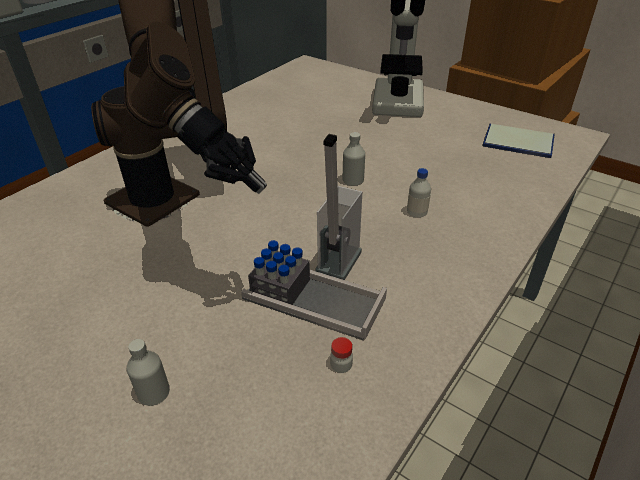

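View pics/top6.png

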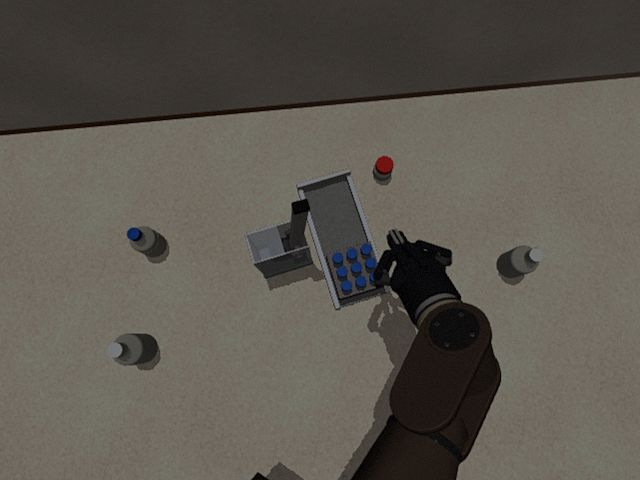

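The bar stands at its upper stop (tip at scene (331,140)) and the rack's caps haven't moved. Next I go behind the rack with the tool vertical.

Request:
servo_tool:
  increments: "0 -0.9 0 -12.6 -5.2 0 3; 0 -0.9 0 -12.6 -5.2 0 3; 0 -0.9 0 -12.6 -5.2 0 3; 0 -0.9 0 -12.6 -5.2 0 3; 0 -0.9 0 -12.6 -5.2 0 3; 0 -0.9 0 -12.6 -5.2 0 3; 0 -0.9 0 -12.6 -5.2 0 3; 0 -0.9 0 -12.6 -5.2 0 3; 0 -0.9 0 -12.6 -5.2 0 3"

```text
time: 6.37
eef_pos: [0.4543, -0.0809, 0.211]
tcp_rot: [0.994, 0.106, 0.001, 0.001]
contact_force: [-0.5, -0.0, -0.3]
opening: 0.355
```

```bash
python3 - <<'E'
from h import *
c=cur()
print(inc((-167,0,45),0,0,c))
E
```

```text
t 6.37 tip lane mm [-161.1    2.4  197. ] tilt 0.1 psi -44.1 F [-0.5 -0.  -0.3] q [-0.4  -0.17  2.12 -0.    1.19  0.96] open 0.35
[ 0.0017 -0.0017  0.006  -0.6175  0.213  15.2018]
```

Request:
servo_tool:
  increments: "0 0 0 -0.6 0.2 4 3; 0 0 0 -0.6 0.2 8 3; 0 0 0 -0.6 0.2 12 3; 0 0 0 -0.6 0.2 15.2 3; 0 0 0 -0.6 0.2 15.2 3; 0 0 0 -0.6 0.2 15.2 3"

```text
time: 6.87
eef_pos: [0.4458, -0.0848, 0.0584]
tcp_rot: [0.995, 0.104, -0.001, 0.0]
contact_force: [1.2, -0.4, 0.1]
opening: 0.347
```

```bash
python3 - <<'E'
from h import *
c=cur()
from plant import ctrl
p,d=ctrl.read_camera('scene');cv2.imwrite("pics/s7.png",cv2.resize(p[140:340,120:400,::-1],None,fx=2.8,fy=2.8))
E
```

```text
t 6.87 tip lane mm [-170.2    0.3   44.4] tilt 0.1 psi -176.3 F [ 1.2 -0.4  0.1] q [-0.41  0.05  2.23 -0.    0.86  0.95] open 0.35
```

View pics/s7.png

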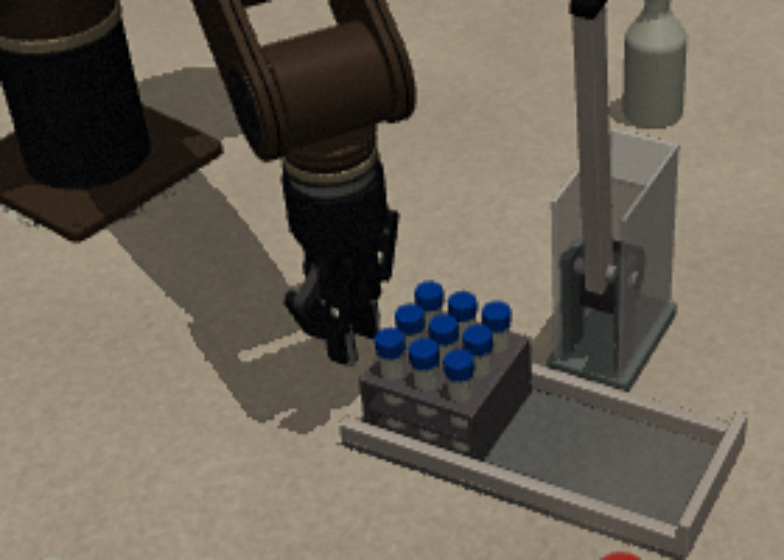

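The fingers (crop (345,350)) stand behind the rack's near face, above the rails and short of the caps. I'll push along the lane.

Request:
servo_tool:
  increments: "0 0 0 1.0 0 0 3; 0 0 0 1.9 0 0 3; 0 0 0 2.6 0 0 3; 0 0 0 3.4 0 0 3; 0 0 0 4.3 0 0 3; 0 0 0 5.3 0 0 3; 0 0 0 6.3 0 0 3; 0 0 0 7.3 0 0 3; 0 0 0 8.2 0 0 3; 0 0 0 9.0 0 0 3"

```text
time: 7.75
eef_pos: [0.537, -0.0666, 0.0603]
tcp_rot: [0.995, 0.104, 0.001, 0.002]
contact_force: [-4.8, -0.7, 4.6]
opening: 0.355
```

```bash
python3 - <<'E'
from h import *
c=cur()
from plant import ctrl
p,d=ctrl.read_camera('scene');cv2.imwrite("pics/s8.png",cv2.resize(p[100:340,120:400,::-1],None,fx=2.4,fy=2.4))
p,d=ctrl.read_camera('top');cv2.imwrite("pics/t8.png",cv2.resize(p[140:380,220:460,::-1],None,fx=2.4,fy=2.4))
E
```

```text
t 7.75 tip lane mm [-77.3  -0.6  46.3] tilt 0.2 psi -60.9 F [-4.8 -0.7  4.6] q [-0.31  0.23  2.03 -0.    0.89  1.05] open 0.36
```

View pics/s8.png

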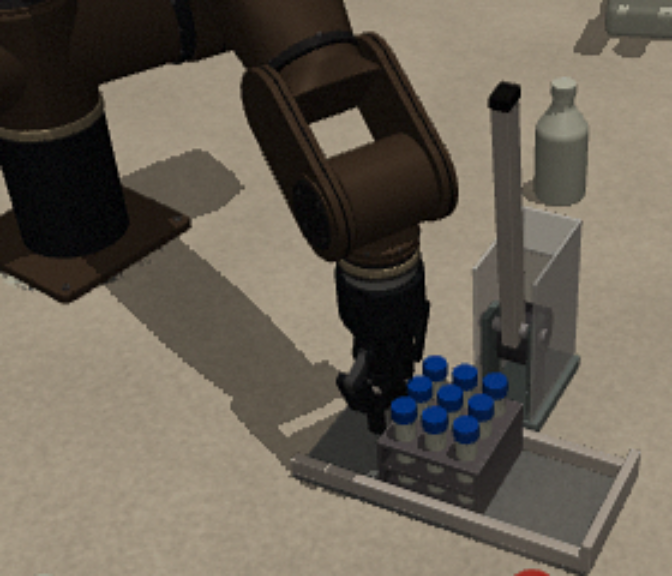

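View pics/t8.png

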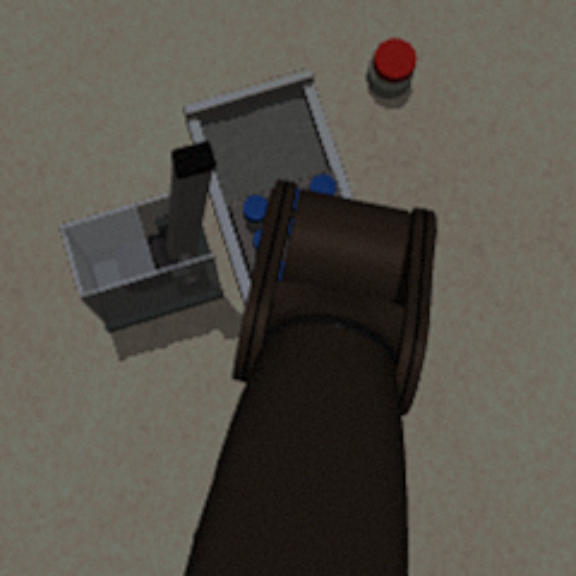

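```bash
python3 - <<'E'
from h import *
from plant import ctrl
for n in('scene','top'):
    p,d=ctrl.read_camera(n);i=ctrl.camera_info(n);np.savez(f"{n}9.npz",p=p,d=d,K=i["camera_matrix"],T=i["world_to_cam"])
cur()
for n in('scene9','top9'):
    p,P=cloud(n); Q=np.stack([(P-O)@D,(P-O)@N,P[...,2]],-1)*1000
    m=(Q[...,2]>115)&(Q[...,2]<480)&(Q[...,0]>-400)&(Q[...,0]<80)&(abs(Q[...,1])<250)
    q=Q[m]
    for z0 in range(115,480,45):
        a=q[(q[:,2]>=z0)&(q[:,2]<z0+45)]
        arm=a[(a[:,0]<-18)]; bar=a[(a[:,0]>-16)&(a[:,0]<20)&(a[:,1]>30)]
        if len(arm)>10: print(n,z0,'arm x',arm[:,0].min().round(),arm[:,0].max().round(),'y',np.percentile(arm[:,1],[1,99]).round(),'bar y',(np.percentile(bar[:,1],[1,99]).round(),len(bar)) if len(bar) else '')
    hsv=cv2.cvtColor(p,cv2.COLOR_RGB2HSV)
    b=((hsv[...,0]>105)&(hsv[...,0]<130)&(hsv[...,1]>150)&(hsv[...,2]>50)).astype(np.uint8)
    k,l,st,c=cv2.connectedComponentsWithStats(b)
    for i in range(1,k):
        if st[i,4]>15:
            w=np.nanmedian(Q[l==i],0)
            if abs(w[1])<80: print(n,'cap',st[i,4],w)
E
```

```text
t 7.95 tip lane mm [-77.4  -0.7  46.2] tilt 0.3 psi -42.5 F [-0.5  0.4  0.7] q [-0.31  0.22  2.03 -0.    0.88  1.05] open 0.35
scene9 115 arm x -91.0 -18.0 y [-67. 192.] bar y (array([ 87., 192.]), 199)
scene9 160 arm x -109.0 -18.0 y [-41. 188.] bar y (array([ 83., 193.]), 416)
scene9 205 arm x -114.0 -40.0 y [-39.  15.] bar y (array([ 78., 105.]), 194)
scene9 250 arm x -156.0 -18.0 y [-65.  27.] bar y (array([74., 98.]), 198)
scene9 295 arm x -192.0 -18.0 y [-66.  71.] bar y (array([70., 96.]), 229)
scene9 340 arm x -222.0 -44.0 y [-48.  70.] bar y (array([67., 92.]), 190)
scene9 385 arm x -272.0 -94.0 y [-17.  80.] bar y 
scene9 430 arm x -328.0 -149.0 y [ 20. 104.] bar y 
scene9 475 arm x -329.0 -186.0 y [ 36. 114.] bar y 
scene9 cap 271 [-43.3468  -4.1053 102.9631]
scene9 cap 278 [-13.0505  -4.0963 102.9138]
scene9 cap 291 [ 16.7075  -3.8685 103.1292]
top9 115 arm x -31.0 -30.0 y [ 83. 192.] bar y (array([ 90., 116.]), 69)
top9 160 arm x -31.0 -18.0 y [ 85. 193.] bar y (array([ 89., 193.]), 688)
top9 295 arm x -129.0 -20.0 y [-58.  48.] bar y (array([74., 99.]), 123)
top9 340 arm x -196.0 -45.0 y [-46.  96.] bar y (array([69., 95.]), 234)
top9 385 arm x -201.0 -98.0 y [-15.  90.] bar y 
top9 430 arm x -244.0 -150.0 y [ 23. 116.] bar y 
top9 475 arm x -247.0 -188.0 y [ 38. 126.] bar y 
top9 cap 77 [ 15.5263 -29.5539 102.156 ]
top9 cap 81 [ 14.3053  33.676  101.7799]
top9 cap 18 [-12.8662  40.4878 102.2545]
```

```bash
python3 - <<'E'
from h import *
for n in('scene9','top9'):
    p,P=cloud(n); Q=np.stack([(P-O)@D,(P-O)@N,P[...,2]],-1)*1000
    for x0 in range(-200,-20,20):
        m=(Q[...,2]>200)&(Q[...,2]<385)&(Q[...,0]>x0)&(Q[...,0]<x0+20)&(Q[...,1]<140)&(Q[...,1]>-100)
        q=Q[m]
        if len(q): print(n,x0,q[:,1].max().round(),'at z',q[q[:,1].argmax(),2].round(),q[:,1].min().round())
E
```

```text
scene9 -200 17.0 at z 373.0 -8.0
scene9 -180 7.0 at z 383.0 -18.0
scene9 -160 63.0 at z 324.0 -29.0
scene9 -140 77.0 at z 318.0 -44.0
scene9 -120 70.0 at z 381.0 -54.0
scene9 -100 72.0 at z 383.0 -66.0
scene9 -80 62.0 at z 372.0 -69.0
scene9 -60 50.0 at z 353.0 -44.0
scene9 -40 40.0 at z 336.0 -11.0
top9 -200 8.0 at z 375.0 -3.0
top9 -180 7.0 at z 380.0 -8.0
top9 -160 99.0 at z 352.0 -26.0
top9 -140 98.0 at z 369.0 -38.0
top9 -120 70.0 at z 385.0 -49.0
top9 -100 76.0 at z 383.0 -62.0
top9 -80 64.0 at z 303.0 -65.0
top9 -60 55.0 at z 328.0 -37.0
top9 -40 45.0 at z 322.0 -2.0
```

Straight ahead, the wide wrist yoke would end up level with the raised bar: it reaches y≈+70 and the bar is at y≥67. So I'll back off, tilt the tool 30° so the wrist trails behind, and finish the push that way.

```bash
python3 - <<'E'
from h import *
c=cur()
print(inc((-97,-6,60),0,0,c).round(3),inc((-97,-6,46),np.radians(32),0,c).round(3))
E
```

```text
t 7.95 tip lane mm [-77.4  -0.7  46.2] tilt 0.3 psi -42.5 F [-0.5  0.4  0.7] q [-0.31  0.22  2.03 -0.    0.88  1.05] open 0.35
[ 0.004 -0.004  0.003 -1.954  0.54  -1.389] [ 0.003  0.554  0.004 -2.703  0.531  0.221]
```

Request:
servo_tool:
  increments: "0 0 0 -1.0 0.2 0 3; 0 0 0 -2.0 0.5 0 3; 0 0.11 0 -2.7 0.5 0 3; 0 0.22 0 -2.7 0.5 0 3; 0 0.33 0 -2.7 0.5 0.1 3; 0 0.44 0 -2.7 0.5 0.2 3; 0 0.55 0 -2.7 0.5 0.2 3; 0 0.55 0 -2.7 0.5 0.2 3"

```text
time: 8.62
eef_pos: [0.5084, -0.0776, 0.0575]
tcp_rot: [0.957, 0.1, 0.272, -0.026]
contact_force: [1.0, -0.4, 0.3]
opening: 0.352
```

```bash
python3 - <<'E'
from h import *
from plant import ctrl
c=cur()
print(inc((0,-6,46),np.radians(32),0,c).round(3))
p,d=ctrl.read_camera('scene');i=ctrl.camera_info('scene');np.savez("scene10.npz",p=p,d=d,K=i["camera_matrix"],T=i["world_to_cam"])
cv2.imwrite("pics/s10.png",cv2.resize(p[100:340,120:400,::-1],None,fx=2.4,fy=2.4))
p,d=ctrl.read_camera('top');i=ctrl.camera_info('top');np.savez("top10.npz",p=p,d=d,K=i["camera_matrix"],T=i["world_to_cam"])
for n in('scene10','top10'):
    p,P=cloud(n); Q=np.stack([(P-O)@D,(P-O)@N,P[...,2]],-1)*1000
    for x0 in range(-220,-40,20):
        m=(Q[...,2]>130)&(Q[...,2]<385)&(Q[...,0]>x0)&(Q[...,0]<x0+20)&(Q[...,1]<75)&(Q[...,1]>-100)
        q=Q[m]
        if len(q): print(n,x0,q[:,1].max().round(),'at z',q[q[:,1].argmax(),2].round(),q[:,1].min().round())
E
```

```text
t 8.62 tip lane mm [-100.1   -5.5   45.6] tilt 31.8 psi -0.4 F [ 1.  -0.4  0.3] q [-0.51  0.01  2.36  0.85  0.48  0.14] open 0.35
[0.003 0.004 0.002 8.532 0.055 5.235]
scene10 -220 66.0 at z 321.0 -44.0
scene10 -200 50.0 at z 295.0 -45.0
scene10 -180 34.0 at z 270.0 -57.0
scene10 -160 60.0 at z 135.0 -73.0
scene10 -140 56.0 at z 133.0 -70.0
top10 -220 68.0 at z 323.0 -37.0
top10 -200 53.0 at z 293.0 -37.0
top10 -180 37.0 at z 136.0 -48.0
top10 -160 60.0 at z 135.0 -70.0
top10 -140 59.0 at z 131.0 -68.0
```

View pics/s10.png

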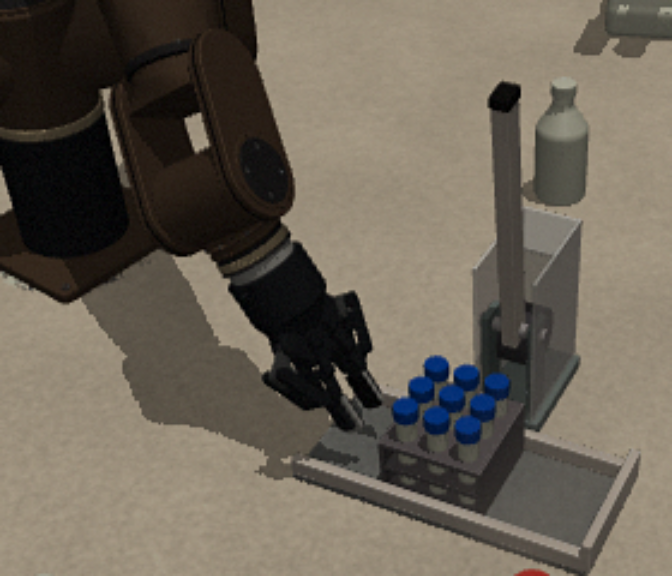

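The wrist now trails well behind and the fingers (crop (360,410)) face the rack's near side. I'll keep pushing.

Request:
servo_tool:
  increments: "0 0 0 0.85 0 0.53 3; 0 0 0 1.5 0 0.95 3; 0 0 0 2.15 0 1.35 3; 0 0 0 2.85 0 1.8 3; 0 0 0 3.65 0 2.3 3; 0 0 0 4.5 0 2.8 3; 0 0 0 5.35 0 3.33 3; 0 0 0 6.2 0 3.87 3; 0 0 0 7.0 0 4.35 3; 0 0 0 7.8 0 4.85 3"

```text
time: 9.55
eef_pos: [0.6017, -0.0581, 0.058]
tcp_rot: [0.957, 0.101, 0.271, -0.027]
contact_force: [-4.8, -1.4, 4.5]
opening: 0.353
```

```bash
cat >> h.py <<'E'
def caps(n):
    p,P=cloud(n); Q=np.stack([(P-O)@D,(P-O)@N,P[...,2]],-1)*1000
    hsv=cv2.cvtColor(p,cv2.COLOR_RGB2HSV)
    b=((hsv[...,0]>105)&(hsv[...,0]<130)&(hsv[...,1]>150)&(hsv[...,2]>50)).astype(np.uint8)
    k,l,st,c=cv2.connectedComponentsWithStats(b)
    for i in range(1,k):
        if st[i,4]>15:
            w=np.nanmedian(Q[l==i],0)
            if abs(w[1])<80: print(n,'cap',st[i,4],w.round(1))
def snap(n,tag):
    from plant import ctrl
    p,d=ctrl.read_camera(n);i=ctrl.camera_info(n);np.savez(f"{n}{tag}.npz",p=p,d=d,K=i["camera_matrix"],T=i["world_to_cam"])
    cv2.imwrite(f"pics/{n}{tag}.png",p[:,:,::-1])
E
python3 - <<'E'
from h import *
c=cur()
snap('scene',11);snap('top',11)
caps('scene0');caps('top0');caps('scene11');caps('top11')
E
```

```text
t 9.55 tip lane mm [-4.9 -5.4 46.1] tilt 31.6 psi -0.2 F [-4.8 -1.4  4.5] q [-0.38  0.19  2.16  0.77  0.43  0.33] open 0.35
scene0 cap 72 [-112.2   26.   103.4]
scene0 cap 247 [-84.1  -5.9 103.1]
scene0 cap 80 [-114.    -3.8  103.5]
scene0 cap 249 [-53.7  -5.  103.1]
scene0 cap 82 [-114.   -34.6  103.3]
top0 cap 89 [-56.3 -31.6 102.5]
top0 cap 86 [-56.4  -0.5 102.4]
top0 cap 85 [-56.5  30.2 102.8]
top0 cap 88 [-86.5 -31.3 102.5]
top0 cap 92 [-86.2   0.1 102.4]
top0 cap 89 [-85.7  30.6 102.1]
top0 cap 89 [-116.5  -30.7  102.4]
top0 cap 89 [-115.9    0.2  102.3]
top0 cap 94 [-115.8   31.   101.9]
scene11 cap 299 [ 23.4  -2.2 102.6]
scene11 cap 291 [ 53.2  -3.4 102.9]
scene11 cap 58 [ 81.3  32.2 103.6]
scene11 cap 59 [ 81.3   1.  103.9]
scene11 cap 62 [ 81.1 -28.6 103.3]
top11 cap 80 [ 83.6 -28.2 102.4]
top11 cap 78 [ 83.7   2.9 102.2]
top11 cap 78 [ 83.1  33.2 101.9]
top11 cap 86 [ 53.9 -28.5 102.1]
top11 cap 82 [ 53.4   2.1 102.1]
top11 cap 86 [ 53.2  33.4 101.9]
top11 cap 85 [ 23.7 -28.6 102.2]
top11 cap 88 [ 23.7   2.3 102.3]
top11 cap 87 [ 23.8  33.5 102.3]
```

View pics/scene11.png

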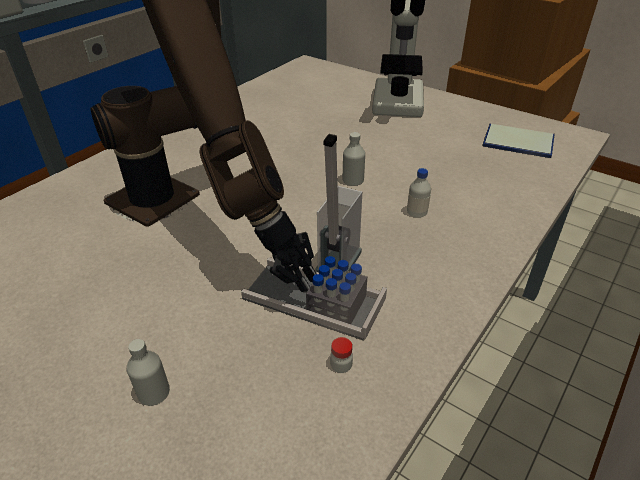

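The rack centre is at x≈53.5 mm, straight and upright, with the bar up at (331,140). About 31.5 mm remain, which I'll push slowly.

Request:
servo_tool:
  increments: "0 0 0 0.6 0 0.35 3; 0 0 0 1.1 0 0.65 3; 0 0 0 1.5 0 0.93 3; 0 0 0 1.9 0 1.18 3; 0 0 0 2.2 0 1.37 3; 0 0 0 2.45 0 1.52 3; 0 0 0 2.65 0 1.65 3; 0 0 0 2.75 0 1.71 3; 0 0 0 2.8 0 1.75 3"

```text
time: 10.4
eef_pos: [0.6328, -0.0514, 0.0575]
tcp_rot: [0.957, 0.101, 0.271, -0.027]
contact_force: [-3.5, -0.1, 1.3]
opening: 0.352
```

```bash
python3 - <<'E'
from h import *
c=cur()
snap('top',12);caps('top12');cur()
E
```

```text
t 10.4 tip lane mm [26.9 -5.3 45.6] tilt 31.6 psi -0.2 F [-3.5 -0.1  1.3] q [-0.34  0.25  2.09  0.73  0.42  0.4 ] open 0.35
top12 cap 77 [113.2 -28.7 102.4]
top12 cap 79 [113.1   2.4 102.4]
top12 cap 77 [112.6  33.7 102.1]
top12 cap 82 [ 83.6 -28.3 102.5]
top12 cap 80 [ 84.6   2.3 102.1]
top12 cap 83 [ 83.   33.2 102.3]
top12 cap 85 [ 53.5 -29.  102.8]
top12 cap 84 [ 53.1   1.8 102.1]
top12 cap 86 [ 52.9  33.1 102.1]
t 10.45 tip lane mm [26.9 -5.3 45.6] tilt 31.6 psi -0.2 F [-1.9 -0.8  0.1] q [-0.34  0.25  2.09  0.73  0.42  0.4 ] open 0.35
```

Request:
servo_tool:
  increments: "0 0 0 0.1 0 0.06 3; 0 0 0 0.2 0 0.12 3; 0 0 0 0.3 0 0.19 3; 0 0 0 0.3 0 0.19 3"

```text
time: 10.78
eef_pos: [0.6338, -0.0509, 0.0573]
tcp_rot: [0.957, 0.102, 0.269, -0.027]
contact_force: [-24.0, -4.2, 16.0]
opening: 0.355
```

```bash
python3 - <<'E'
from h import *
c=cur()
snap('top',13);caps('top13');cur()
E
```

```text
t 10.78 tip lane mm [28.1 -4.9 45.4] tilt 31.4 psi 0.1 F [-24.   -4.2  16. ] q [-0.34  0.25  2.08  0.72  0.42  0.41] open 0.35
top13 cap 76 [113.5 -28.5 102.4]
top13 cap 76 [113.2   2.5 102.1]
top13 cap 76 [113.6  33.7 102.6]
top13 cap 85 [ 84.1 -28.6 102.3]
top13 cap 82 [ 84.3   2.8 102.2]
top13 cap 79 [ 84.5  33.5 102.2]
top13 cap 85 [ 54.1 -28.1 102.2]
top13 cap 83 [ 53.8   2.2 102.4]
top13 cap 84 [ 53.2  33.1 102.6]
t 10.83 tip lane mm [28.1 -4.9 45.4] tilt 31.4 psi 0.1 F [-23.1  -4.7  15.4] q [-0.34  0.25  2.08  0.73  0.42  0.41] open 0.35
```

The force jumped to 24 N with the rack centre at about 84 mm, so it is against the stop. I'll retreat straight back, then up.

Request:
servo_tool:
  increments: "0 0 0 -0.3 0 -0.2 3; 0 0 0 -0.8 0 -0.5 3; 0 0 0 -1.7 0 -1.06 3; 0 0 0 -3.4 0 -2.1 3; 0 0 0 -5.5 0 -3.4 3; 0 0 0 -7.6 0 -4.7 3; 0 0 0 -9.8 0 -6.1 3; 0 0 0 -11.0 0 -8.0 3; 0 0 0 -11.0 0 -12.0 3; 0 0 0 -9.0 0 -15.0 3"

```text
time: 11.67
eef_pos: [0.479, -0.0814, 0.1344]
tcp_rot: [0.958, 0.099, 0.267, -0.029]
contact_force: [-0.2, -0.2, -0.2]
opening: 0.35
```

Request:
servo_tool:
  increments: "0 0 0 3.0 2 -5.0 3; 0 0 0 5.0 4 -8.0 3; 0 0 0 5.0 4 -8.0 3; 0 0 0 5.0 4 -8.0 3; 0 0 0 5.0 4 -8.0 3; 0 0 0 5.0 4 -8.0 3"

```text
time: 12.17
eef_pos: [0.4921, -0.1206, 0.2309]
tcp_rot: [0.957, 0.101, 0.27, -0.028]
contact_force: [0.1, -0.6, 0.1]
opening: 0.349
```

```bash
python3 - <<'E'
from h import *
c=cur()
snap('top',14);snap('scene',14);caps('top14');caps('scene14')
for n in('scene14','top14'):
    p,P=cloud(n); Q=np.stack([(P-O)@D,(P-O)@N,P[...,2]],-1)*1000
    m=(Q[...,2]>190)&(Q[...,2]<400)&(abs(Q[...,0])<20)&(Q[...,1]>30)&(Q[...,1]<120)
    q=Q[m]; k=np.polyfit(q[:,2],q[:,1],1); print(n,'bar angle ~',np.arctan2(1,-k[0]),q[:,2].max())
E
```

```text
t 12.17 tip lane mm [-124.9  -44.2  219. ] tilt 31.5 psi 0.0 F [ 0.1 -0.6  0.1] q [-0.63 -0.32  2.27  0.53  0.88  0.45] open 0.35
top14 cap 76 [113.2 -28.4 102.1]
top14 cap 77 [113.6   2.8 102.2]
top14 cap 77 [113.4  33.6 102.2]
top14 cap 82 [ 83.9 -28.3 102.3]
top14 cap 82 [ 84.3   2.8 102.5]
top14 cap 80 [ 85.1  33.3 102. ]
top14 cap 87 [ 54.3 -28.2 102.5]
top14 cap 83 [ 54.1   1.9 102.3]
top14 cap 85 [ 53.6  33.3 102.4]
scene14 cap 264 [ 55.2  -1.2 103.3]
scene14 cap 56 [ 83.3  31.5 103.9]
scene14 cap 48 [114.   32.2 104.2]
scene14 cap 60 [ 83.8   3.  103.5]
scene14 cap 53 [114.    1.6 103.9]
scene14 cap 63 [ 83.9 -29.7 104.1]
scene14 cap 50 [114.  -29.6 104. ]
scene14 bar angle ~ 1.4929578216078505 365.5839583474553
top14 bar angle ~ 1.4683725969455304 366.10083879006515
```

View pics/scene14.png

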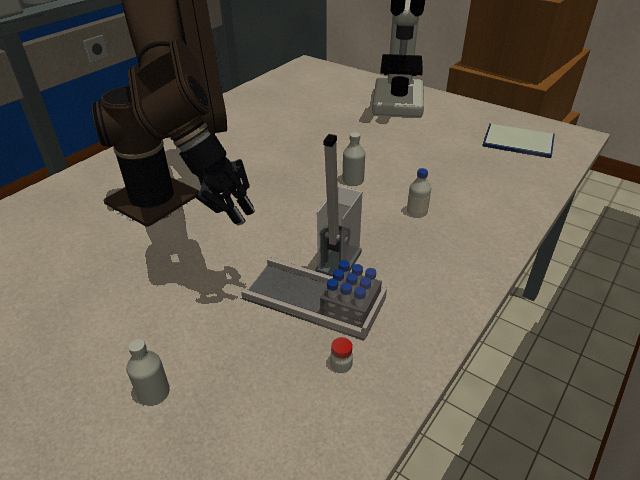

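View pics/top14.png

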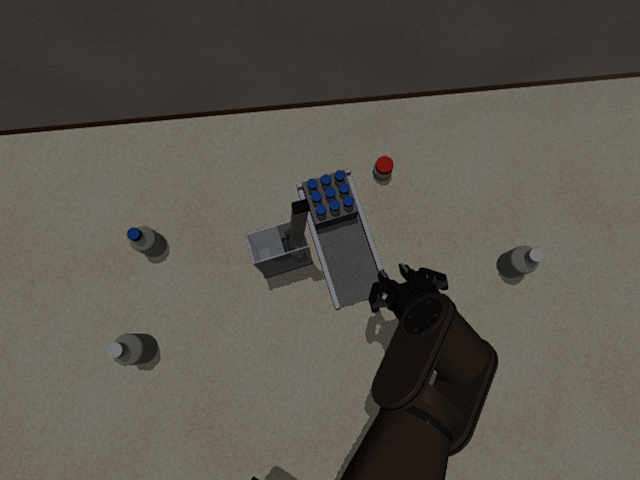

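The rack sits against the end stop (caps around top (330,193)). The bar is upright at about 1.48 rad, with its tip at scene (331,140). The bottles and jar are at their starting pixels, and the arm is clear of everything.

```bash
python3 -c "
from plant import ctrl
print(ctrl.sign_off())"
```

```text
the job is handed in; nothing more can be done
None
```

The bar stands raised by itself, the rack is home against the end stop, and I handed the job in at about 12 s of robot time. Sign-off gave no verdict.

- **Bar:** I pushed it up from underneath at about 0.5 rad/s with closed, tilted fingers, to a little past 1.15 rad. It then went to its upper stop on its own. The last pictures put it at 1.47 rad (top camera) and 1.49 rad (scene camera). I did not measure its speed directly, but it looked the same in every picture from then on.
- **Rack:** I pushed it along the lane in two stages. Between them I backed off and tilted the tool 30°, because the wrist would otherwise have come too close to the raised bar. On reaching the stop, the contact force rose to 24 N. After I let go, the centre measured about x = 84 mm, y = +2 mm, with the caps level at their starting height.
- **Surroundings:** The bottles and jar look unmoved in the last pictures, judged by eye and not measured again. The arm finished clear of everything, with no contact force.

The checks agreed, apart from 1–2 mm differences between the two cameras, which is within the stated calibration.

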